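# Rack the charged guest pagers

### The job

Clear the carabiner and the fob cover off the pager rack into the grey bowl, then move every guest pager from the charging dock to the rack: press each one in so that it springs up, take it, and stand it upright on the rack in one row, long sides along the rack. Once they are all there, slide the bookend up until the row is squeezed tight against the end plate, then back it off until it stands about a centimetre clear of the row, so the pagers lift out freely; leave the mints, the bell and the glasses case where they are.

Things in the scene. Friction and masses are not known exactly. Their poses are not given: they have to be found in the camera images.
- dock: Grey charging dock, fixed, 210 mm (own x) by 180 mm (own y), deck (top) 65 mm high; origin at the centre of its underside. Four rectangular wells 64 by 50 mm, 2 mm clear of the pager all round, centred at own x, y (mm): well 1 (-44, -40), well 2 (-44, 40), well 3 (44, -40), well 4 (44, 40).
- pager_1: Guest pager, black block with rounded edges and a metal band, 60 (own x) by 46 (own y) by 34 mm high, about 0.12 kg; may be absent. Origin at the centre of its underside, z up. Starts in well 1 of the dock, its top 3 mm below the deck: it cannot be gripped until it has been pressed in and has sprung up. Grip it across the 46 mm.
- pager_2: Guest pager, black block with rounded edges and a metal band, 60 (own x) by 46 (own y) by 34 mm high, about 0.12 kg; may be absent. Origin at the centre of its underside, z up. Starts in well 2 of the dock, its top 3 mm below the deck: it cannot be gripped until it has been pressed in and has sprung up. Grip it across the 46 mm.
- pager_3: Guest pager, black block with rounded edges and a metal band, 60 (own x) by 46 (own y) by 34 mm high, about 0.12 kg; may be absent. Origin at the centre of its underside, z up. Starts in well 3 of the dock, its top 3 mm below the deck: it cannot be gripped until it has been pressed in and has sprung up. Grip it across the 46 mm.
- pager_4: Guest pager, black block with rounded edges and a metal band, 60 (own x) by 46 (own y) by 34 mm high, about 0.12 kg; may be absent. Origin at the centre of its underside, z up. Starts in well 4 of the dock, its top 3 mm below the deck: it cannot be gripped until it has been pressed in and has sprung up. Grip it across the 46 mm.
- cradle_1 (a joint): Height of the sprung cradle under the pager of well 1 (m): 0 latched, -0.007 pressed fully in, +0.034 sprung up. Pressing it (about 5 N) to its stop at -0.007 frees the catch (5 mm is enough); let go, it rises to +0.034 and the pager stands 31 mm proud of the deck. It does not latch again.
- cradle_2 (a joint): Height of the sprung cradle under the pager of well 2 (m): 0 latched, -0.007 pressed fully in, +0.034 sprung up. Pressing it (about 5 N) to its stop at -0.007 frees the catch (5 mm is enough); let go, it rises to +0.034 and the pager stands 31 mm proud of the deck. It does not latch again.
- cradle_3 (a joint): Height of the sprung cradle under the pager of well 3 (m): 0 latched, -0.007 pressed fully in, +0.034 sprung up. Pressing it (about 5 N) to its stop at -0.007 frees the catch (5 mm is enough); let go, it rises to +0.034 and the pager stands 31 mm proud of the deck. It does not latch again.
- cradle_4 (a joint): Height of the sprung cradle under the pager of well 4 (m): 0 latched, -0.007 pressed fully in, +0.034 sprung up. Pressing it (about 5 N) to its stop at -0.007 frees the catch (5 mm is enough); let go, it rises to +0.034 and the pager stands 31 mm proud of the deck. It does not latch again.
- rack: Flat aluminium rack base, fixed, 90 mm wide (own x), 370 mm long (own y), floor 8 mm above the table, no side walls; origin at the centre of its underside. The pagers stand upright on its centre line in one row, end to end, 60 mm sides along own y, starting at the end plate.
- end_plate: Upright plate at the rack's own +y end, 80 mm wide, 50 mm high above the rack floor, 10 mm thick, backed by two rubber buffers: it yields towards +y by 1 mm per 2 N, at most 8 mm, and springs back. Origin at the foot of its mid plane, at rack own y = +170 mm when free, so its face towards the row then lies at +165 mm.
- bookend: Sliding steel plate across the rack, 70 mm wide, 10 mm thick (own y), top 75 mm above the table (33 mm above racked pagers): grip it there. Origin on its mid plane at table level, axes as the rack's. Track: rack own y from -160 mm (open end) to +100 mm. About 1.5 N of friction, stays where left; pushing the row adds up to 6 N.
- bookend_face (a point): Point on the face of the bookend that looks at the row (rack own +y side), 25 mm above the table; axes parallel to the rack's.
- bookend_top (a point): Centre of the bookend's top edge, 75 mm above the table.
- carabiner: Aluminium carabiner, closed rounded-rectangle loop of 10 mm round bar, 80 mm (own x) by 45 mm (own y) outside, lying flat on the rack at the start; origin at its centre on the underside. 0.04 kg.
- fob_cover: Green silicone key-fob cover, rounded block 72 mm (own x) by 42 mm (own y) by 18 mm high, lying flat on the rack at the start; origin at the centre of its underside. 0.03 kg.
- bowl: Matte grey ceramic bowl, loose, rim 160 mm across and 58 mm high; origin at the centre of its underside.
- mints: Bystander: stainless push dispenser of mints, 42 mm across, 82 mm high; origin at the centre of its underside. Leave alone.
- bell: Bystander: chrome counter bell 84 mm across, 46 mm high, with a lever striker that reaches 73 mm out; origin at the centre of its underside. Leave alone.
- glasses_case: Bystander: grey glasses case, 65 by 165 by 45 mm; origin at the centre of its underside. Leave alone.

How it is judged:
On the way, in this order (a step that is already met when the one before it is completed fails the run):
1. a cradle has been pressed, released and has sprung up (value of joint any of cradle_1, cradle_2, cradle_3, cradle_4 above 0.025 m), for 0.2 s.
2. the carabiner and the fob cover are in the bowl and all the pagers stand on the rack (x of pager_1 in the frame of rack between -0.022 and 0.022 m and y of pager_1 in the frame of rack between -0.14 and 0.15 m and z of pager_1 in the frame of rack between 0.003 and 0.014 m and angle between each of pager_1, pager_2, pager_3, pager_4's own z axis and vertical below 0.15 rad and angle between the x axis of each of pager_1, pager_2, pager_3, pager_4 and the y axis of rack, either way round below 0.3 rad and x of pager_2 in the frame of rack between -0.022 and 0.022 m and y of pager_2 in the frame of rack between -0.14 and 0.15 m and z of pager_2 in the frame of rack between 0.003 and 0.014 m and x of pager_3 in the frame of rack between -0.022 and 0.022 m and y of pager_3 in the frame of rack between -0.14 and 0.15 m and z of pager_3 in the frame of rack between 0.003 and 0.014 m and x of pager_4 in the frame of rack between -0.022 and 0.022 m and y of pager_4 in the frame of rack between -0.14 and 0.15 m and z of pager_4 in the frame of rack between 0.003 and 0.014 m and horizontal distance between each of carabiner, fob_cover and bowl below 0.065 m and height (world z) of each of carabiner, fob_cover below 0.075 m), for 0.2 s.
3. the bookend squeezes the row against the end plate (over 3 N at both ends) ((contact force between bookend and pager_1 above 3 N or contact force between bookend and pager_2 above 3 N or contact force between bookend and pager_3 above 3 N or contact force between bookend and pager_4 above 3 N) and (contact force between end_plate and pager_1 above 3 N or contact force between end_plate and pager_2 above 3 N or contact force between end_plate and pager_3 above 3 N or contact force between end_plate and pager_4 above 3 N)), for 0.1 s.
At the end, for the whole second after the job is handed in: Row squeezed, then the bookend 3 to 25 mm clear of the nearest pager; every pager upright (0.15 rad) on the rack, within 22 mm of its centre line, long side along it (0.3 rad); carabiner and fob cover in the bowl (within 65 mm of its centre, below 75 mm); all at rest (all of step 2 and y of each of pager_1, pager_2, pager_3, pager_4 in the frame of bookend_face above 0.033 m and y of any of pager_1, pager_2, pager_3, pager_4 in the frame of bookend_face below 0.055 m and linear speed of each of pager_1, pager_2, pager_3, pager_4, carabiner, fob_cover below 0.02 m/s); the robot touches nothing.
It fails at once if the mints, the bell or the glasses case is moved more than 30 mm or tipped (distance of any of mints, bell, glasses_case from where it was at the start of the episode above 0.03 m or angle between any of mints, bell, glasses_case's own z axis and vertical above 0.5 rad).
Of pager_1, pager_2, pager_3, pager_4 only 2 to 4 are there at a start; the rules pass over those that are not, and their reading is None.
At some moment in a run one of carabiner, fob_cover may be knocked a few centimetres aside while the robot is not near it.
It also fails if it takes over 210 s, if anything falls off the work surface, if the arm or the gripper's body presses on something with over 40 N, if the wrist force passes 120 N, or if a joint passes its speed limit or range.

### The arm

A 6-joint arm with a two-finger parallel gripper is mounted at the origin on the work surface. World frame = base frame: x ahead of the robot, y to its left, z up, the work surface at z = 0. Lengths are in m, angles in rad, forces in N, time in s.
With the tool pointing down it reaches from about 0.35 to 0.975 m from the base axis. Payload 4.9 kg.
Tool frame: the origin (TCP) lies midway between the tips of the shut fingers; the grasp point (between the pads) lies 19 mm behind it; z points along the fingers, y is the line along which they close (so a half turn about z gives the same grasp; the last joint's range is limited). The gripper opens to 85 mm and grips with 20 to 120 N. Pads are 22 mm wide; open, the fingers measure 114 mm over their backs; the gripper's body (76 mm by 85 mm) begins 54 mm behind the grasp point. The pads swing forward as they close: fully open they stand 13 mm farther back than shut.
Start: joints at [-0.119, 0.053, 1.613, -0, 1.476, -0.119], TCP at [0.625, 0, 0.231] pointing down, gripper open.
Joint ranges: [-3.01, 3.01], [-1.01, 2.22], [0.06, 2.58], [-1.02, 4.17], [0.09, 2.62], [-3.14, 3.14]. Speed limits (rad/s): [2.57, 2.57, 3.14, 3.14, 3.14, 3.14].

### API

Orientations are given as a unit quaternion [w, x, y, z].
In Python, from plant import state, grab_frame, camera_info, job_done, spot_in, masks_of, pinpoint gives the robot as it stands.
- The arm moves only by the shell command python3 -m handwheel 'ROWS' [OPENING]. ROWS is JSON, a list that holds one entry, the list of rows, each a list of 6 numbers: the shift along the world's x, y, z in m, then the turn, a rotation vector about the world's x, y, z in degrees. In form: [[[tx, ty, tz, ax, ay, az], ...]]. A call has 1 to 20 rows; each row shifts and turns the commanded pose from where the row before left it; what a row does not reach is not made up. A row lasts 1/12 s, in which the tool goes at most 41.7 mm and 7.16 degrees, less where a joint would pass 70% of its speed; a pose out of reach is approached as far as the arm can. A call is refused whole if a number of a shift passes 0.0417 or a number of a turn 7.16, either way. A call with a gripper value outside its range is refused whole. OPENING is the opening, from 0 (shut) to 1 (fully open), set as the call begins (- or left out, the last holds). The fingers move at their own pace and stop on an object; the grip force is fixed at half the most. Time passes only in rows, so rows that do not move let the fingers close. It gives the time, the measured TCP pose, the force, the opening and the grip force at its end, in the units of the state.
- state(): the state, without advancing time (a new reading comes with each control period).
- grab_frame(name): name is "scene" or "side" or "wrist"; returns (picture, depth): 480x640x3 uint8, blue, green, red; 480x640 float32, m along the optical axis (not along the pixel's ray), 0 where there is no reading.
- camera_info(name): a dict with "fx", "fy", "cx", "cy" (pixels), "T" (4x4, takes a point from camera to world coordinates). Camera axes: x right, y up, looking along -z (the intrinsics and any distortion apply to the point x, -y, -z); pixel columns grow to the right and rows downward; lengths in m; the calibration is good to about 2 mm. A picture is of the moment at which its call begins: read the wrist's pose just before it. camera_info takes no time and is no camera call; for the wrist camera it gives the pose at the moment of the call.
- job_done(): hands the job in; it is judged then, once.
Trained networks look in the newest picture that a camera, given by its name, has taken for a name from the list of things; names that differ only in an ending like _2 or _b are one class to them, and where a whole thing is asked for, a point or a joint stands for the part that bears it (a point fixed in the world has none). Each returns a list of dicts, best first, with "conf" (0 to 1); they miss things now and then, are a little off and sometimes report something else, mostly with a low value. They report only what shows in the picture. A call takes as long as a camera call.
- spot_in(camera, thing): "box" ([left, top, width, height] in pixels, round what is visible of it).
- masks_of(camera, thing): "region" (480x640 bool, what is visible of it) and "box" ([left, top, width, height] in pixels, round what is visible of it).
- pinpoint(camera, thing): "position" ([column, row] in pixels: a listed point, or the origin of a listed thing).
The state is a dict: "time": time; "joint_pos": joint angles; "joint_vel": joint speeds; "joint_efforts": joint torques, N m; "tool_pos": TCP position; "tool_rot": TCP orientation; "contact_force": force on the tool from outside, world axes, zero at the start; "ft_torque": the same for the moment, N m; "gripper_width": opening from 0.0 (shut) to 1.0 (fully open); "grasp_force": force on a finger pad.
Only numpy, scipy, OpenCV 4.12 (cv2) and the standard library are available. Lean on these libraries where they do the work, as an engineer would, in place of code of your own. Each camera call takes 0.05 s, during which the arm holds its last target. There are 200 camera calls.

## Working session

There is one attempt and no reset: what is moved stays moved. The work goes in short steps, Python scripts to look and compute and a shell command to move; the robot and the scene stay as the last step left them, time stands still between calls to the robot, and variables do not carry over. Pictures are saved under pics/ and viewed, at most 14 in all, crops included, and the job is handed in when it is done.

```bash
mkdir -p pics; ls; cat > h.py <<'E'
import numpy as np, cv2
from plant import *
def world(cam,depth,info=None):
    i=info or camera_info(cam); v,u=np.mgrid[0:480,0:640]
    z=depth; P=np.stack([(u-i['cx'])/i['fx']*z,-(v-i['cy'])/i['fy']*z,-z],-1)
    T=np.array(i['T']); return P@T[:3,:3].T+T[:3,3]
E
python3 - <<'E'
from h import *
print(state()); 
for c in ('scene','side'):
    print({k:np.round(v,3).tolist() for k,v in camera_info(c).items() if k!='dist'})
    p,d=grab_frame(c); cv2.imwrite(f'pics/{c}0.png',p); W=world(c,d); np.save(f'W_{c}.npy',W)
    for t in ('dock','pager_1','rack','end_plate','bookend','carabiner','fob_cover','bowl','mints','bell','glasses_case'):
        for m in masks_of(c,t)[:5]:
            if m['conf']<.3: continue
            r=m['region']&(d>0); 
            if r.sum()<20: continue
            q=W[r]; zt=np.percentile(q[:,2],95); top=q[q[:,2]>zt-.01]
            R=cv2.minAreaRect((top[:,:2]*1000).astype(np.float32))
            print(c,t,round(m['conf'],2),m['box'],'ztop',round(zt,3),'rect',np.round(R[0],0),np.round(R[1],0),round(R[2],1))
E
```

```text
pics
{'time': 0.0, 'joint_pos': array([-1.19027155e-01,  5.33788399e-02,  1.61429777e+00, -3.22569237e-05,
        1.47596485e+00, -1.19017213e-01]), 'joint_vel': array([-0.00106716,  0.00023643,  0.0006608 ,  0.00113   , -0.00084276,
        0.00013914]), 'joint_efforts': array([ 2.70554956e-04, -3.93670499e+01, -3.70175600e+01, -1.62778279e-04,
        6.93513779e-03, -6.06393527e-06]), 'tool_pos': array([6.24383844e-01, 4.80927452e-05, 2.30047124e-01]), 'tool_rot': array([-7.95325089e-04,  7.07108834e-01,  7.07103987e-01, -6.45845384e-04]), 'contact_force': array([-0.57749135, -0.0013202 ,  0.45829547]), 'ft_torque': array([ 0.01238247, -0.00453554,  0.00872234]), 'grasp_force': 0.0, 'gripper_width': 0.9966460215519269}
{'fx': 593.347, 'fy': 593.347, 'cx': 311.117, 'cy': 235.633, 'T': [[-0.212, -0.834, 0.51, 1.288], [0.977, -0.183, 0.107, 0.112], [0.004, 0.521, 0.853, 1.175], [0.0, 0.0, 0.0, 1.0]]}
scene dock 0.9 [412.2, 190.5, 93.2, 109.3] ztop 0.069 rect [554. 294.] [181. 217.] 89.3
scene dock 0.5 [182.9, 144.1, 12.7, 46.1] ztop 0.077 rect [ 483. -360.] [69. 11.] 3.0
scene pager
[... 1534 characters left out ...]
7.7, 436.2, 62.7, 40.0] ztop 0.076 rect [ 480. -363.] [70. 11.] 4.4
side bookend 0.92 [257.1, 439.4, 63.3, 39.1] ztop 0.076 rect [ 479. -363.] [69. 10.] 4.4
side carabiner 0.73 [237.1, 304.8, 40.6, 41.0] ztop 0.02 rect [ 459. -129.] [45. 80.] 14.1
side fob_cover 0.83 [259.0, 381.9, 28.7, 44.4] ztop 0.028 rect [ 468. -278.] [71. 40.] 73.2
side mints 0.9 [235.1, 199.6, 23.4, 40.4] ztop 0.083 rect [465.  86.] [30. 31.] 49.7
side bell 0.73 [412.2, 362.0, 64.4, 61.4] ztop 0.045 rect [ 727. -306.] [52. 53.] 26.7
side glasses_case 0.94 [362.4, 171.7, 72.5, 61.5] ztop 0.047 rect [788.  87.] [ 62. 162.] 21.6
side glasses_case 0.47 [254.8, 438.7, 67.1, 37.6] ztop 0.076 rect [ 480. -363.] [69. 11.] 4.4
```

View pics/scene0.png

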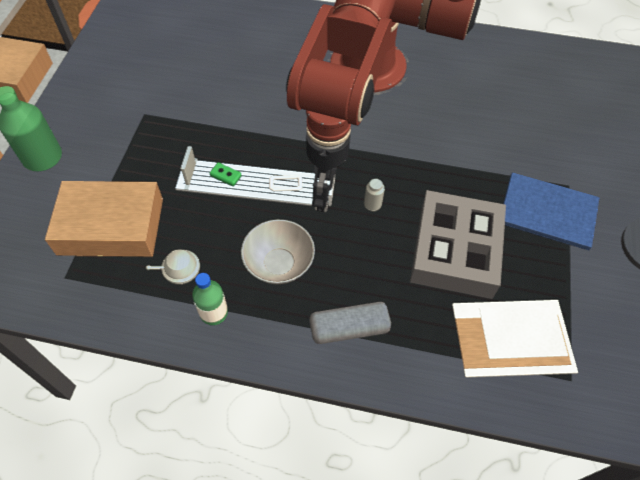

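View pics/side0.png

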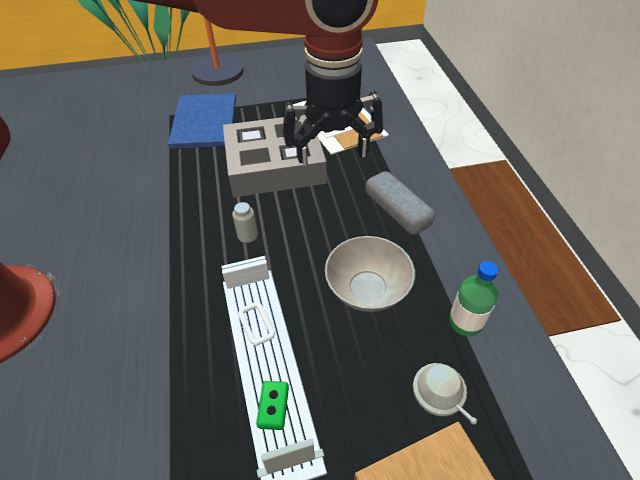

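Both pictures agree. The dock is at upper right in the scene image, with white-topped pagers at about (481,224) and (441,249); the other two wells are dark. The carabiner (286,183) and fob (226,174) are on the rack, and the bowl is at (278,252). I'll move over the carabiner and check the wells by depth at the same time.

```bash
python3 -m handwheel '[[[-0.033,-0.0255,0,0,0,2.4],[-0.033,-0.0255,0,0,0,2.4],[-0.033,-0.0255,0,0,0,2.4],[-0.033,-0.0255,0,0,0,2.4],[-0.033,-0.0255,0,0,0,2.4],[0,0,-0.03,0,0,0],[0,0,-0.03,0,0,0],[0,0,0,0,0,0],[0,0,0,0,0,0]]]' 0.8
python3 - <<'E'
from h import *
W=np.load('W_scene.npy')
for x,y in ((.598,.254),(.511,.334),(.511,.254),(.598,.334)):
    m=(abs(W[...,0]-x)<.015)&(abs(W[...,1]-y)<.015); print(x,y,m.sum(),np.round(np.percentile(W[m][:,2],[10,50,90]) if m.sum() else 0,3))
i=camera_info('wrist'); p,d=grab_frame('wrist'); cv2.imwrite('pics/w1.png',p); W=world('wrist',d,i)
print(np.round(i['T'],3).tolist())
for t in ('carabiner','fob_cover','end_plate'):
    for m in masks_of('wrist',t)[:2]:
        r=m['region']&(d>0)
        if r.sum()<20: continue
        q=W[r]; R=cv2.minAreaRect((q[:,:2]*1000).astype(np.float32)); print(t,m['conf'],m['box'],R,np.percentile(q[:,2],[5,50,95]))
E
```

```text
time: 1.95
tool_pos: [0.4589, -0.127, 0.1699]
tool_rot: [-0.002, 0.629, 0.777, -0.0]
contact_force: [-0.5, -0.4, 0.4]
gripper_width: 0.801
grasp_force: 0.0
0.598 0.254 166 [0.061 0.063 0.067]
0.511 0.334 156 [0.061 0.064 0.066]
0.511 0.254 89 [0.026 0.029 0.032]
0.598 0.334 132 [0.026 0.029 0.032]
[[0.978, -0.201, -0.052, 0.446], [0.208, 0.942, 0.264, -0.06], [-0.004, -0.269, 0.963, 0.312], [0.0, 0.0, 0.0, 1.0]]
carabiner 0.75 [284.7, 181.0, 53.4, 91.1] ((458.78863525390625, -127.75821685791016), (46.017581939697266, 79.71089172363281), 14.073821067810059) [0.01363556 0.01660847 0.01817437]
fob_cover 0.87 [253.9, 334.0, 70.3, 65.1] ((468.3670654296875, -273.51287841796875), (69.412841796875, 46.182098388671875), 78.34445190429688) [0.01782327 0.02526264 0.02673357]
end_plate 0.93 [279.7, 92.5, 110.8, 42.1] ((460.8583984375, -28.43659210205078), (92.05394744873047, 22.5322322845459), 4.123170375823975) [0.02042644 0.05648676 0.05825235]
end_plate 0.45 [476.5, 408.6, 66.0, 71.4] ((642.8308715820312, -220.42823791503906), (67.1196517944336, 344.3548889160156), 41.75647735595703) [0.00219552 0.01743107 0.03700235]
```

View pics/w1.png

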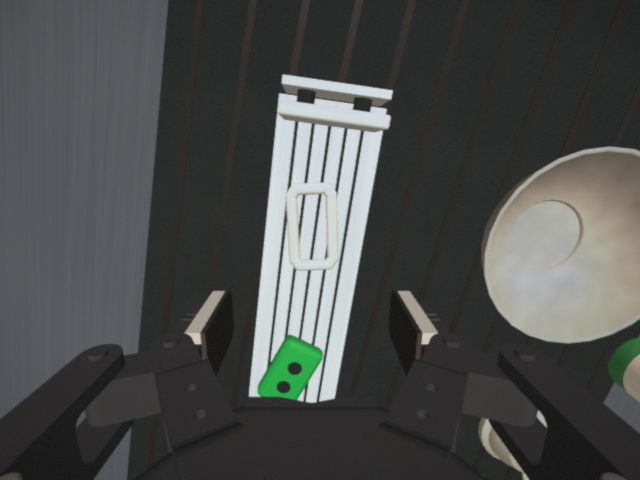

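The wrist view shows the carabiner at pixel (313,226) and the fob at (290,368); there are two pagers, confirmed by depth. Descending on the carabiner.

```bash
python3 -m handwheel '[[[0,0,-0.035,0,0,2],[0,0,-0.035,0,0,0],[0,0,-0.035,0,0,0],[0,0,-0.035,0,0,0],[0,0,-0.008,0,0,0],[0,0,0,0,0,0],[0,0,0,0,0,0]]]' 0.8
python3 -m handwheel '[[[0,0,-0.005,0,0,0],[0,0,-0.005,0,0,0],[0,0,0,0,0,0],[0,0,0,0,0,0]]]' 0.65
python3 -m handwheel '[[[0,0,0,0,0,0],[0,0,0,0,0,0],[0,0,0,0,0,0],[0,0,0,0,0,0],[0,0,0,0,0,0],[0,0,0,0,0,0]]]' 0.3
```

```text
time: 2.73
tool_pos: [0.4615, -0.1278, 0.025]
tool_rot: [0.001, 0.615, 0.788, 0.0]
contact_force: [-0.1, 0.2, -0.1]
gripper_width: 0.8
grasp_force: 0.0
time: 3.07
tool_pos: [0.4606, -0.1276, 0.0141]
tool_rot: [0.001, 0.616, 0.788, 0.0]
contact_force: [0.2, 0.7, -0.2]
gripper_width: 0.651
grasp_force: 0.0
time: 3.57
tool_pos: [0.4635, -0.129, 0.0176]
tool_rot: [0.003, 0.616, 0.788, 0.001]
contact_force: [-1.4, 1.5, 15.1]
gripper_width: 0.301
grasp_force: 7.6
```

The fingers closed over the bar rather than around it. I'll lift and look.

```bash
python3 -m handwheel '[[[0,0,0.03,0,0,0],[0,0,0.03,0,0,0],[0,0,0.03,0,0,0],[0,0,0.03,0,0,0],[0,0,0,0,0,0],[0,0,0,0,0,0]]]' 0.8
cat >> h.py <<'E'
def look(things,cam='wrist',name=None,zc=.012,zr=None,minc=.3):
    i=camera_info(cam); p,d=grab_frame(cam); W=world(cam,d,i)
    if name: cv2.imwrite('pics/'+name,p)
    print(cam,'tool',np.round(state()['tool_pos'],4),np.round(state()['tool_rot'],3))
    for t in things:
        for m in masks_of(cam,t)[:4]:
            r=m['region']&(d>0)
            if r.sum()<20 or m['conf']<minc: continue
            q=W[r]; zt=np.percentile(q[:,2],95); q=q[q[:,2]>zt-zc]
            R=cv2.minAreaRect((q[:,:2]*1000).astype(np.float32)); print(t,round(m['conf'],2),np.round(m['box']),'ztop %.3f'%zt,np.round(R[0],1),np.round(R[1],1),round(R[2],1))
    return p,d,W
E
python3 -c "
from h import *
look(['carabiner','fob_cover','end_plate','rack'],name='w2.png')"
```

```text
time: 4.07
tool_pos: [0.4618, -0.1281, 0.1362]
tool_rot: [0.003, 0.616, 0.788, 0.001]
contact_force: [0.1, 0.7, -1.3]
gripper_width: 0.803
grasp_force: 0.0
wrist tool [ 0.4605 -0.1276  0.134 ] [0.001 0.616 0.788 0.   ]
carabiner 0.67 [280. 182.  60.  99.] ztop 0.018 [ 460.1 -127.8] [46.7 80.3] 14.1
fob_cover 0.66 [243. 350.  73.  54.] ztop 0.027 [ 469.5 -209.2] [180.5  55. ] 88.4
end_plate 0.97 [272.  76. 130.  54.] ztop 0.058 [455.3 -34.8] [79.7 10.2] 4.4
rack 0.61 [233.  58. 168. 350.] ztop 0.057 [457.6 -65.1] [ 79.7 106.3] 4.3
```

View pics/w2.png

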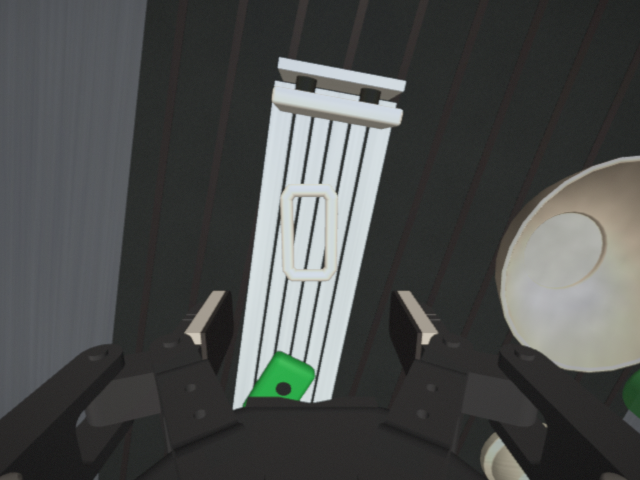

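Carabiner hasn't moved, at (460,-128). I'll go about 9 mm lower with the fingers pre-narrowed.

```bash
python3 -m handwheel '[[[0,0,-0.04,0,0,0],[0,0,-0.04,0,0,0],[0,0,-0.04,0,0,0],[0,0,0,0,0,0],[0,0,-0.004,0,0,0],[0,0,0,0,0,0],[0,0,0,0,0,0]]]' 0.64
python3 -m handwheel '[[[0,0,-0.002,0,0,0],[0,0,0,0,0,0],[0,0,0,0,0,0]]]'
python3 -m handwheel '[[[0,0,-0.002,0,0,0],[0,0,0,0,0,0],[0,0,0,0,0,0]]]'
```

```text
time: 4.9
tool_pos: [0.4603, -0.1274, 0.0097]
tool_rot: [0.0, 0.616, 0.788, 0.0]
contact_force: [-0.3, 0.3, 0.9]
gripper_width: 0.639
grasp_force: 0.0
time: 5.15
tool_pos: [0.4605, -0.1275, 0.0081]
tool_rot: [0.001, 0.616, 0.788, 0.0]
contact_force: [-0.2, -0.1, -0.8]
gripper_width: 0.64
grasp_force: 0.0
time: 5.4
tool_pos: [0.4601, -0.1274, 0.0053]
tool_rot: [0.0, 0.616, 0.788, -0.0]
contact_force: [0.4, 0.7, -0.3]
gripper_width: 0.637
grasp_force: 0.0
```

```bash
python3 -m handwheel '[[[0,0,0,0,0,0],[0,0,0,0,0,0],[0,0,0,0,0,0],[0,0,0,0,0,0],[0,0,0,0,0,0],[0,0,0,0,0,0]]]' 0.4
```

```text
time: 5.9
tool_pos: [0.4611, -0.1277, 0.0064]
tool_rot: [0.001, 0.616, 0.788, 0.0]
contact_force: [-0.7, 0.7, 5.4]
gripper_width: 0.496
grasp_force: 63.7
```

```bash
python3 -m handwheel '[[[0,0,0.03,0,0,0],[0,0,0.04,0,0,0],[0,0,0.04,0,0,0],[0.035,0.006,0.02,0,0,0],[0.035,0.006,0,0,0,0],[0.035,0.006,0,0,0,0],[0.035,0.006,0,0,0,0],[0.035,0.006,0,0,0,0],[0.035,0.006,0,0,0,0],[0,0,0,0,0,0],[0,0,-0.03,0,0,0],[0,0,-0.03,0,0,0],[0,0,-0.02,0,0,0],[0,0,0,0,0,0]]]' 
python3 -m handwheel '[[[0,0,0,0,0,0],[0,0,0,0,0,0],[0,0,0,0,0,0],[0,0,0,0,0,0],[0,0,0.04,0,0,0],[0,0,0.04,0,0,0],[0,0,0.04,0,0,0],[0,0,0,0,0,0]]]' 0.75
python3 -c "
from h import *
look(['carabiner','fob_cover','bowl'],'scene',name='s3.png');look(['carabiner','fob_cover'],'side')"
```

```text
time: 7.07
tool_pos: [0.6652, -0.0903, 0.0482]
tool_rot: [-0.006, 0.616, 0.788, -0.003]
contact_force: [-2.3, 0.2, -1.4]
gripper_width: 0.493
grasp_force: 61.2
time: 7.73
tool_pos: [0.6758, -0.0927, 0.1889]
tool_rot: [0.009, 0.616, 0.788, 0.004]
contact_force: [1.5, -0.0, 2.7]
gripper_width: 0.752
grasp_force: 0.0
scene tool [ 0.6744 -0.0924  0.185 ] [0.007 0.616 0.788 0.003]
carabiner 0.77 [260. 249.  37.  20.] ztop 0.024 [670.1 -90.1] [49.2 78.8] 15.3
fob_cover 0.73 [424. 240.  30.  23.] ztop 0.067 [597.4 252.4] [51.3 71.6] 89.8
fob_cover 0.63 [210. 164.  31.  25.] ztop 0.029 [ 470.1 -275.4] [75.6 45.6] 71.2
side tool [ 0.6694 -0.0912  0.1742] [-0.001  0.616  0.788 -0.   ]
carabiner 0.84 [347. 264.  44.  42.] ztop 0.023 [669.1 -89.1] [48.  85.9] 14.3
carabiner 0.35 [220. 260. 107. 218.] ztop 0.061 [ 468.4 -198.7] [ 79.4 340.6] 4.8
fob_cover 0.57 [255. 383.  36.  46.] ztop 0.028 [ 467.3 -278.1] [71.8 42.1] 74.0
```

View pics/s3.png

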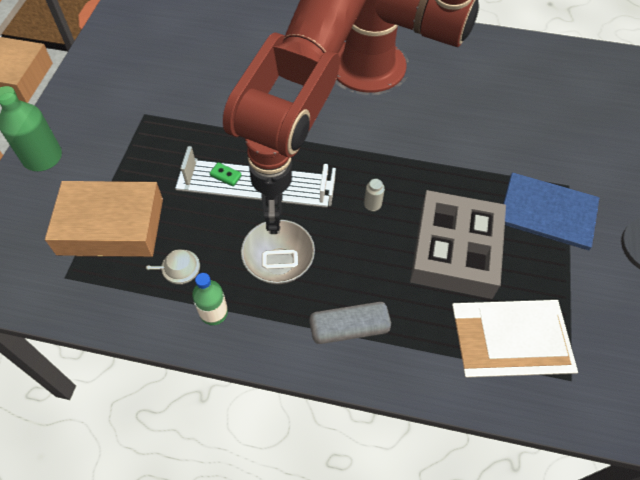

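Carabiner is in the bowl at (280,259). Now the fob at (469,-277).

```bash
python3 -m handwheel '[[[-0.0336,-0.031,0,0,0,-5.2],[-0.0336,-0.031,0,0,0,-5.2],[-0.0336,-0.031,0,0,0,-5.2],[-0.0336,-0.031,0,0,0,-5.2],[-0.0336,-0.031,0,0,0,-5.2],[-0.0336,-0.031,0,0,0,-5],[0,0,-0.04,0,0,0],[0,0,-0.03,0,0,0],[0,0,0,0,0,0],[0,0,0,0,0,0],[0,0,0,0,0,0]]]' 0.75
python3 -c "
from h import *
look(['fob_cover','bookend','rack'])"
```

```text
time: 9.0
tool_pos: [0.487, -0.261, 0.1061]
tool_rot: [0.0, 0.804, 0.595, 0.0]
contact_force: [-0.2, -0.2, 0.2]
gripper_width: 0.754
grasp_force: 0.0
wrist tool [ 0.4878 -0.2613  0.1072] [0.001 0.804 0.595 0.   ]
fob_cover 0.66 [258. 224.  66.  98.] ztop 0.027 [ 468.2 -275.1] [70.7 42. ] 74.3
bookend 0.89 [280. 342. 114.  70.] ztop 0.062 [ 501.2 -311.7] [111.4  51. ] 74.0
rack 0.83 [108.   0. 289. 410.] ztop 0.032 [ 478.4 -299.9] [123.3  75.9] 89.3
rack 0.73 [258. 223.  65. 100.] ztop 0.027 [ 468.3 -275. ] [70.5 42. ] 74.1
```

```bash
python3 -m handwheel '[[[-0.0193,-0.0145,0,0,0,0.5],[0,0,0,0,0,0],[0,0,-0.03,0,0,0],[0,0,-0.03,0,0,0],[0,0,-0.03,0,0,0],[0,0,-0.005,0,0,0],[0,0,0,0,0,0],[0,0,0,0,0,0]]]' 0.75
python3 -m handwheel '[[[0,0,0,0,0,0],[0,0,0,0,0,0],[0,0,0,0,0,0],[0,0,0,0,0,0],[0,0,0,0,0,0],[0,0,0,0,0,0]]]' 0.3
```

```text
time: 9.87
tool_pos: [0.4681, -0.2758, 0.0117]
tool_rot: [0.001, 0.801, 0.598, 0.0]
contact_force: [-0.7, 0.3, -0.1]
gripper_width: 0.75
grasp_force: 0.0
time: 10.37
tool_pos: [0.4691, -0.2769, 0.0133]
tool_rot: [0.003, 0.801, 0.598, 0.001]
contact_force: [0.3, -0.3, 6.1]
gripper_width: 0.473
grasp_force: 62.0
```

```bash
python3 -m handwheel '[[[0,0,0.03,0,0,0],[0,0,0.04,0,0,0],[0,0,0.04,0,0,0],[0.02,0.0184,0.02,0,0,0],[0.02,0.0184,0,0,0,0],[0.02,0.0184,0,0,0,0],[0.02,0.0184,0,0,0,0],[0.02,0.0184,0,0,0,0],[0.02,0.0184,0,0,0,0],[0.02,0.0184,0,0,0,0],[0.02,0.0184,0,0,0,0],[0.02,0.0184,0,0,0,0],[0.02,0.0184,0,0,0,0],[0,0,0,0,0,0],[0,0,-0.03,0,0,0],[0,0,-0.03,0,0,0],[0,0,-0.02,0,0,0],[0,0,0,0,0,0],[0,0,0,0,0,0]]]' 
python3 -m handwheel '[[[0,0,0,0,0,0],[0,0,0,0,0,0],[0,0,0,0,0,0],[0,0,0,0,0,0],[0,0,0.04,0,0,0],[0,0,0.04,0,0,0],[0,0,0.04,0,0,0],[0,0,0,0,0,0]]]' 0.75
python3 -c "
from h import *
look(['carabiner','fob_cover','bowl'],'scene');look(['carabiner','fob_cover','bowl','end_plate','bookend'],'side'); look(['pager_1'],'scene')"
```

```text
time: 11.95
tool_pos: [0.6658, -0.0915, 0.0593]
tool_rot: [-0.001, 0.801, 0.598, -0.001]
contact_force: [1.0, -0.4, -0.0]
gripper_width: 0.474
grasp_force: 61.3
time: 12.62
tool_pos: [0.6724, -0.0926, 0.193]
tool_rot: [0.007, 0.801, 0.598, 0.006]
contact_force: [1.2, -0.0, 0.9]
gripper_width: 0.748
grasp_force: 0.0
scene tool [ 0.671  -0.0924  0.189 ] [0.005 0.801 0.598 0.004]
carabiner 0.58 [259. 251.  39.  17.] ztop 0.024 [680.8 -86.7] [37.9 78.6] 27.5
fob_cover 0.96 [262. 243.  35.  29.] ztop 0.043 [671.3 -91. ] [72.1 41.7] 74.1
bowl 0.9 [243. 219.  70.  64.] ztop 0.059 [672.8 -90.8] [154.2 157.9] 38.0
bowl 0.48 [309. 302.  82.  41.] ztop 0.049 [791.2  90.5] [ 63.3 162.5] 21.5
side tool [ 0.6662 -0.0912  0.1787] [-0.001  0.801  0.598 -0.001]
carabiner 0.56 [348. 271.  39.  32.] ztop 0.023 [668.2 -94. ] [41.5 75.5] 16.4
fob_cover 0.76 [357. 264.  24.  36.] ztop 0.041 [668.6 -94.5] [71.7 41.9] 73.4
bowl 0.69 [325. 237.  90.  74.] ztop 0.059 [670.  -93.6] [158.1 157.8] 57.0
bowl 0.42 [227. 114.  99.  81.] ztop 0.067 [552.5 292.8] [186.7 209.9] 89.2
end_plate 0.86 [226. 260.  43.  29.] ztop 0.059 [454.8 -35.8] [79.3 13.8] 4.9
bookend 0.9 [258. 439.  63.  38.] ztop 0.076 [ 479.9 -363.3] [66.6 10.4] 4.4
scene tool [ 0.6667 -0.0913  0.1792] [-0.001  0.801  0.598 -0.001]
pager_1 0.9 [425. 240.  28.  20.] ztop 0.067 [597.3 253.3] [45.9 60.8] 87.9
pager_1 0.69 [469. 212.  17.  23.] ztop 0.067 [510.9 333.6] [47.8 66.1] 86.5
```

Both items are in the bowl. Now the dock: gripper shut, above pager at (597,253), tool turned to the grip direction.

```bash
python3 -m handwheel '[[[-0.0049,0.0246,0,0,0,-5.2],[-0.0049,0.0246,0,0,0,-5.2],[-0.0049,0.0246,0,0,0,-5.2],[-0.0049,0.0246,0,0,0,-5.2],[-0.0049,0.0246,0,0,0,-5.2],[-0.0049,0.0246,0,0,0,-5.2],[-0.0049,0.0246,0,0,0,-5.2],[-0.0049,0.0246,0,0,0,-5.2],[-0.0049,0.0246,0,0,0,-5.2],[-0.0049,0.0246,0,0,0,-5.2],[-0.0049,0.0246,0,0,0,-5.2],[-0.0049,0.0246,0,0,0,-5.2],[-0.0049,0.0246,0,0,0,-5.2],[-0.0049,0.0246,0,0,0,-5.2],[0,0,0,0,0,0],[0,0,0,0,0,0],[0,0,0,0,0,0]]]' 0
python3 -c "
from h import *
look(['pager_1','dock'],zc=.006,name='w4.png')"
```

```text
time: 14.63
tool_pos: [0.5985, 0.2527, 0.1802]
tool_rot: [0.0, 1.0, 0.007, -0.0]
contact_force: [0.6, -0.7, 0.3]
gripper_width: 0.001
grasp_force: 0.0
wrist tool [0.5987 0.2522 0.1802] [ 0.     1.     0.006 -0.   ]
pager_1 0.9 [281. 201.  59.  71.] ztop 0.063 [598.3 253.1] [45.2 62. ] 89.4
pager_1 0.74 [187. 304.  55.  37.] ztop 0.063 [558.6 321.3] [ 49.8 128. ] 70.4
dock 0.59 [419.   0. 182.  64.] ztop 0.045 [753.5 113. ] [ 33.4 108.6] 0.9
dock 0.57 [136. 152. 245. 247.] ztop 0.065 [553.4 294.1] [180.7 210.6] 89.4
dock 0.3 [194. 194.  46.  65.] ztop 0.029 [596.1 332.7] [57.2 48.2] 0.4
```

View pics/w4.png

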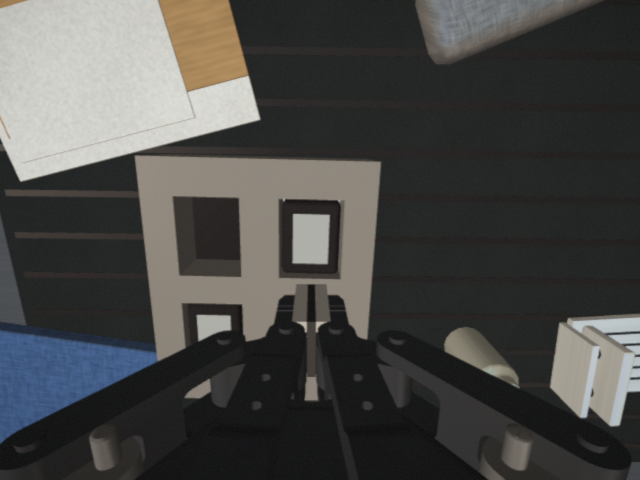

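The wrist picture shows the pager well at (311,237), the shut fingers just below it. The pager centre is (598,253.5), so I'm pressing now.

```bash
python3 -m handwheel '[[[0,0.001,-0.04,0,0,-1.3],[0,0,-0.04,0,0,0],[0,0,-0.03,0,0,0],[0,0,0,0,0,0],[0,0,-0.004,0,0,0],[0,0,-0.004,0,0,0],[0,0,-0.004,0,0,0],[0,0,-0.003,0,0,0],[0,0,0,0,0,0],[0,0,0,0,0,0],[0,0,0,0,0,0]]]' 0
python3 -m handwheel '[[[0,0,0.02,0,0,0],[0,0,0.03,0,0,0],[0,0,0.03,0,0,0],[0,0,0.04,0,0,0],[0,0,0,0,0,0],[0,0,0,0,0,0]]]' 0.85
python3 -c "
from h import *
look(['pager_1','dock'],zc=.006)"
```

```text
time: 15.7
tool_pos: [0.6004, 0.2543, 0.0579]
tool_rot: [-0.0, 1.0, -0.005, 0.002]
contact_force: [0.2, -1.4, 6.4]
gripper_width: -0.002
grasp_force: 2.9
time: 16.2
tool_pos: [0.6006, 0.2548, 0.1798]
tool_rot: [-0.001, 1.0, -0.005, 0.004]
contact_force: [-0.2, -0.6, -0.3]
gripper_width: 0.84
grasp_force: 0.0
wrist tool [0.599  0.2543 0.1768] [-0.001  1.    -0.005  0.001]
pager_1 0.59 [217. 310.  30.  58.] ztop 0.063 [510.5 325.2] [29.  58.6] 87.5
pager_1 0.59 [286. 202.  56.  72.] ztop 0.063 [597.7 253.2] [45.9 58.9] 88.9
dock 0.85 [139. 160. 246. 245.] ztop 0.065 [553.3 294.3] [181.1 210.5] 89.3
```

It only went 4 mm down. Pressing deeper.

```bash
python3 -m handwheel '[[[-0.001,-0.001,-0.04,0,0,0],[0,0,-0.04,0,0,0],[0,0,-0.03,0,0,0],[0,0,0,0,0,0],[0,0,0,0,0,0],[0,0,-0.004,0,0,0],[0,0,-0.004,0,0,0],[0,0,-0.004,0,0,0],[0,0,-0.004,0,0,0],[0,0,-0.003,0,0,0],[0,0,0,0,0,0],[0,0,0,0,0,0],[0,0,0,0,0,0]]]' 0
python3 -m handwheel '[[[0,0,0.02,0,0,0],[0,0,0.03,0,0,0],[0,0,0.03,0,0,0],[0,0,0.04,0,0,0],[0,0,0,0,0,0],[0,0,0,0,0,0]]]' 0.85
python3 -c "
from h import *
look(['pager_1','dock'],zc=.006)"
```

```text
time: 17.43
tool_pos: [0.5979, 0.2534, 0.0545]
tool_rot: [0.0, 1.0, -0.005, -0.001]
contact_force: [-19.6, -6.7, 42.4]
gripper_width: -0.002
grasp_force: 20.7
time: 17.93
tool_pos: [0.599, 0.2534, 0.1692]
tool_rot: [-0.001, 1.0, -0.005, 0.003]
contact_force: [-0.2, 0.6, -1.0]
gripper_width: 0.838
grasp_force: 0.0
wrist tool [0.5975 0.253  0.1663] [-0.     1.    -0.005  0.   ]
pager_1 0.78 [276. 208.  72.  90.] ztop 0.097 [597.7 253.3] [45.8 59. ] 89.2
pager_1 0.64 [214. 313.  32.  61.] ztop 0.063 [508.1 317.8] [24.4 61.5] 72.3
dock 0.61 [127. 158. 258. 255.] ztop 0.065 [554.  294.2] [181.  208.9] 89.3
```

Sprung up (top at 0.097). Gripping.

```bash
python3 -m handwheel '[[[0,0,-0.035,0,0,0],[0,0,-0.035,0,0,0],[0,0,-0.025,0,0,0],[0,0,0,0,0,0],[0,0,0,0,0,0]]]' 0.85
python3 -m handwheel '[[[0,0,0,0,0,0],[0,0,0,0,0,0],[0,0,0,0,0,0],[0,0,0,0,0,0],[0,0,0,0,0,0],[0,0,0,0,0,0]]]' 0.3
python3 -m handwheel '[[[0,0,0.02,0,0,0],[0,0,0.03,0,0,0],[0,0,0.03,0,0,0],[0,0,0.03,0,0,0],[0,0,0,0,0,0],[0,0,0,0,0,0]]]'
```

```text
time: 18.5
tool_pos: [0.5948, 0.2522, 0.0673]
tool_rot: [0.001, 1.0, -0.005, -0.004]
contact_force: [-0.5, 0.4, 1.1]
gripper_width: 0.847
grasp_force: 0.0
time: 19.0
tool_pos: [0.5983, 0.2533, 0.0726]
tool_rot: [-0.0, 1.0, -0.005, 0.001]
contact_force: [1.3, 0.3, 0.9]
gripper_width: 0.524
grasp_force: 63.9
time: 19.5
tool_pos: [0.5987, 0.2534, 0.184]
tool_rot: [-0.001, 1.0, -0.005, 0.002]
contact_force: [0.1, -0.3, -2.0]
gripper_width: 0.52
grasp_force: 63.9
```

```bash
python3 -m handwheel '[[[-0.00735,-0.0175,0,0,0,5],[-0.00735,-0.0175,0,0,0,5],[-0.00735,-0.0175,0,0,0,5],[-0.00735,-0.0175,0,0,0,5],[-0.00735,-0.0175,0,0,0,5],[-0.00735,-0.0175,0,0,0,5],[-0.00735,-0.0175,0,0,0,5],[-0.00735,-0.0175,0,0,0,5],[-0.00735,-0.0175,0,0,0,5],[-0.00735,-0.0175,0,0,0,5],[-0.00735,-0.0175,0,0,0,5],[-0.00735,-0.0175,0,0,0,5],[-0.00735,-0.0175,0,0,0,5],[-0.00735,-0.0175,0,0,0,5],[-0.00735,-0.0175,0,0,0,5],[-0.00735,-0.0175,0,0,0,5],[-0.00735,-0.0175,0,0,0,5],[-0.00735,-0.0175,0,0,0,5],[-0.00735,-0.0175,0,0,0,5],[0,0,0,0,0,0]]]'
python3 -m handwheel '[[[0,0,0,0,0,0],[0,0,0,0,0,0],[0,0,0,0,0,0]]]'
```

```text
time: 21.17
tool_pos: [0.4556, -0.0811, 0.1788]
tool_rot: [-0.002, 0.68, 0.733, -0.001]
contact_force: [0.8, -0.3, -2.2]
gripper_width: 0.527
grasp_force: 63.8
time: 21.42
tool_pos: [0.4576, -0.0787, 0.1804]
tool_rot: [-0.001, 0.679, 0.734, -0.0]
contact_force: [0.3, -0.1, -1.8]
gripper_width: 0.524
grasp_force: 63.8
```

```bash
python3 -m handwheel '[[[0,0,-0.04,0,0,0],[0,0,-0.04,0,0,0],[0,0,-0.04,0,0,0],[0,0,-0.03,0,0,0],[0,0,-0.006,0,0,0],[0,0,0,0,0,0],[0,0,0,0,0,0]]]'
python3 -m handwheel '[[[0,0,-0.003,0,0,0],[0,0,0,0,0,0],[0,0,0,0,0,0]]]'
python3 -m handwheel '[[[0,0,-0.002,0,0,0],[0,0,0,0,0,0],[0,0,0,0,0,0]]]'
python3 -c "
from h import *
look(['pager_1','end_plate'],zc=.006); look(['pager_1'],'side',zc=.006)"
```

```text
time: 22.0
tool_pos: [0.4584, -0.0791, 0.0258]
tool_rot: [0.0, 0.679, 0.734, 0.0]
contact_force: [1.3, -0.1, -1.0]
gripper_width: 0.526
grasp_force: 63.8
time: 22.25
tool_pos: [0.4586, -0.0797, 0.0233]
tool_rot: [0.001, 0.679, 0.734, 0.0]
contact_force: [-0.4, 0.6, -1.1]
gripper_width: 0.524
grasp_force: 63.8
time: 22.5
tool_pos: [0.4579, -0.0796, 0.0205]
tool_rot: [0.0, 0.679, 0.734, 0.0]
contact_force: [0.5, 0.0, -0.5]
gripper_width: 0.524
grasp_force: 63.9
wrist tool [ 0.458  -0.0796  0.0205] [0.    0.679 0.734 0.   ]
pager_1 0.85 [253. 242. 117. 148.] ztop 0.043 [458.3 -81. ] [46.1 60. ] 4.5
end_plate 0.73 [190. 166. 251.  75.] ztop 0.058 [455.5 -34.3] [80.  10.1] 4.4
side tool [ 0.458  -0.0796  0.0205] [0.    0.679 0.734 0.   ]
pager_1 0.84 [235. 280.  32.  39.] ztop 0.045 [457.6 -83.4] [45.3 60.6] 4.1
pager_1 0.48 [242. 130.  19.   9.] ztop 0.065 [517.4 332.3] [45.2 40.4] 12.2
```

```bash
python3 -m handwheel '[[[-0.0005,0.006,0,0,0,0],[0,0,-0.002,0,0,0],[0,0,0,0,0,0],[0,0,-0.001,0,0,0],[0,0,0,0,0,0],[0,0,0,0,0,0]]]'
python3 -m handwheel '[[[0,0,0,0,0,0],[0,0,0,0,0,0],[0,0,0,0,0,0],[0,0,0,0,0,0],[0,0,0.02,0,0,0],[0,0,0.04,0,0,0],[0,0,0.04,0,0,0],[0,0,0.04,0,0,0],[0,0,0.02,0,0,0],[0,0,0,0,0,0]]]' 0.75
python3 -c "
from h import *
look(['pager_1','carabiner','fob_cover'],'side',zc=.006); look(['pager_1','end_plate'],zc=.006)"
```

```text
time: 23.25
tool_pos: [0.4576, -0.073, 0.0203]
tool_rot: [-0.001, 0.679, 0.734, -0.0]
contact_force: [-10.7, 4.8, 22.4]
gripper_width: 0.519
grasp_force: 66.7
time: 24.08
tool_pos: [0.4607, -0.0746, 0.1839]
tool_rot: [0.005, 0.679, 0.734, 0.002]
contact_force: [0.4, -0.2, 0.6]
gripper_width: 0.746
grasp_force: 0.0
side tool [ 0.4592 -0.074   0.1805] [0.003 0.679 0.734 0.001]
pager_1 0.96 [234. 273.  32.  44.] ztop 0.044 [457.7 -77. ] [45.2 61. ] 4.5
pager_1 0.49 [247. 129.  15.  11.] ztop 0.065 [518.2 335.8] [45.4 43.3] 83.7
carabiner 0.77 [348. 268.  40.  36.] ztop 0.023 [668.3 -92.3] [43.2 78.9] 14.1
fob_cover 0.81 [356. 265.  24.  34.] ztop 0.041 [668.8 -94.1] [70.5 41.2] 73.2
wrist tool [ 0.4561 -0.0731  0.1749] [-0.002  0.679  0.734 -0.001]
pager_1 0.89 [285. 197.  55.  71.] ztop 0.043 [457.9 -74.7] [45.9 58.9] 4.4
pager_1 0.58 [514. 217.  53.  57.] ztop 0.021 [653.3 -70. ] [59.2 31.2] 55.5
end_plate 0.7 [264. 165. 103.  33.] ztop 0.058 [455.5 -34.4] [79.5  9.6] 4.4
end_plate 0.54 [507. 224.  86.  84.] ztop 0.039 [668.9 -91.9] [70.9 42.3] 74.5
```

Pager one placed. Now the second pager at about (510,334).

```bash
python3 -m handwheel '[[[0.0026,0.0204,0,0,0,-4.75],[0.0026,0.0204,0,0,0,-4.75],[0.0026,0.0204,0,0,0,-4.75],[0.0026,0.0204,0,0,0,-4.75],[0.0026,0.0204,0,0,0,-4.75],[0.0026,0.0204,0,0,0,-4.75],[0.0026,0.0204,0,0,0,-4.75],[0.0026,0.0204,0,0,0,-4.75],[0.0026,0.0204,0,0,0,-4.75],[0.0026,0.0204,0,0,0,-4.75],[0.0026,0.0204,0,0,0,-4.75],[0.0026,0.0204,0,0,0,-4.75],[0.0026,0.0204,0,0,0,-4.75],[0.0026,0.0204,0,0,0,-4.75],[0.0026,0.0204,0,0,0,-4.75],[0.0026,0.0204,0,0,0,-4.75],[0.0026,0.0204,0,0,0,-4.75],[0.0026,0.0204,0,0,0,-4.75],[0.0026,0.0204,0,0,0,-4.75],[0.0026,0.0204,0,0,0,-4.75]]]' 0
python3 -m handwheel '[[[0,0,0,0,0,0],[0,0,0,0,0,0],[0,0,0,0,0,0]]]'
python3 -c "
from h import *
look(['pager_1','dock'],zc=.006)"
```

```text
time: 26.1
tool_pos: [0.5087, 0.3352, 0.1755]
tool_rot: [0.001, 1.0, -0.007, -0.001]
contact_force: [0.0, 0.1, 0.0]
gripper_width: -0.001
grasp_force: 0.0
time: 26.35
tool_pos: [0.5088, 0.3339, 0.1761]
tool_rot: [0.001, 1.0, -0.005, -0.001]
contact_force: [0.1, 0.4, -0.1]
gripper_width: -0.003
grasp_force: 0.0
wrist tool [0.509  0.3337 0.1764] [ 0.001  1.    -0.005 -0.001]
pager_1 0.79 [281. 196.  60.  74.] ztop 0.063 [511.8 334.3] [45.7 62. ] 89.4
dock 0.79 [236.  16. 274. 296.] ztop 0.065 [553.4 293.7] [180.8 211.6] 89.4
```

```bash
python3 -m handwheel '[[[0.0015,0.001,-0.04,0,0,0],[0,0,-0.04,0,0,0],[0,0,-0.03,0,0,0],[0,0,0,0,0,0],[0,0,0,0,0,0],[0,0,-0.004,0,0,0],[0,0,-0.004,0,0,0],[0,0,-0.004,0,0,0],[0,0,-0.003,0,0,0],[0,0,0,0,0,0],[0,0,0,0,0,0],[0,0,0,0,0,0]]]' 0
python3 -m handwheel '[[[0,0,0.02,0,0,0],[0,0,0.03,0,0,0],[0,0,0.03,0,0,0],[0,0,0.04,0,0,0],[0,0,0,0,0,0],[0,0,0,0,0,0]]]' 0.85
python3 -c "
from h import *
look(['pager_1','dock'],zc=.006)"
```

```text
time: 27.5
tool_pos: [0.5127, 0.3363, 0.0551]
tool_rot: [-0.001, 1.0, -0.005, 0.002]
contact_force: [1.3, -0.6, 5.3]
gripper_width: 0.002
grasp_force: 2.5
time: 28.0
tool_pos: [0.5131, 0.3367, 0.1772]
tool_rot: [-0.002, 1.0, -0.005, 0.004]
contact_force: [0.2, 0.1, -0.7]
gripper_width: 0.842
grasp_force: 0.0
wrist tool [0.5116 0.3359 0.1743] [-0.001  1.    -0.005  0.002]
pager_1 0.62 [283. 207.  65.  86.] ztop 0.096 [510.6 334.3] [46.  58.8] 89.4
pager_1 0.62 [288.  82.  55.  81.] ztop 0.029 [597.8 333.5] [46.  59.6] 89.4
dock 0.92 [241.  25. 273. 293.] ztop 0.065 [553.6 293.5] [181.3 210.9] 89.4
```

```bash
python3 -m handwheel '[[[0,-0.001,-0.035,0,0,0],[0,0,-0.035,0,0,0],[0,0,-0.03,0,0,0],[0,0,0,0,0,0],[0,0,0,0,0,0]]]' 0.85
python3 -m handwheel '[[[0,0,0,0,0,0],[0,0,0,0,0,0],[0,0,0,0,0,0],[0,0,0,0,0,0],[0,0,0,0,0,0],[0,0,0,0,0,0]]]' 0.3
python3 -m handwheel '[[[0,0,0.02,0,0,0],[0,0,0.03,0,0,0],[0,0,0.03,0,0,0],[0,0,0.03,0,0,0],[0,0,0,0,0,0],[0,0,0,0,0,0]]]'
```

```text
time: 28.57
tool_pos: [0.5082, 0.3332, 0.0686]
tool_rot: [0.002, 1.0, -0.005, -0.003]
contact_force: [0.5, 0.7, 0.6]
gripper_width: 0.852
grasp_force: 0.0
time: 29.07
tool_pos: [0.5116, 0.3349, 0.0735]
tool_rot: [-0.001, 1.0, -0.005, 0.001]
contact_force: [1.0, 0.0, 1.0]
gripper_width: 0.524
grasp_force: 64.8
time: 29.57
tool_pos: [0.5118, 0.335, 0.1847]
tool_rot: [-0.001, 1.0, -0.005, 0.002]
contact_force: [0.0, 0.6, -2.3]
gripper_width: 0.524
grasp_force: 64.7
```

```bash
python3 -m handwheel '[[[-0.002,-0.0198,0,0,0,4],[-0.002,-0.0198,0,0,0,4],[-0.002,-0.0198,0,0,0,4],[-0.002,-0.0198,0,0,0,4],[-0.002,-0.0198,0,0,0,4],[-0.002,-0.0198,0,0,0,4],[-0.002,-0.0198,0,0,0,4],[-0.002,-0.0198,0,0,0,4],[-0.002,-0.0198,0,0,0,4],[-0.002,-0.0198,0,0,0,4],[-0.002,-0.0198,0,0,0,4],[-0.002,-0.0198,0,0,0,4],[-0.002,-0.0198,0,0,0,4],[-0.002,-0.0198,0,0,0,4],[-0.002,-0.0198,0,0,0,4],[-0.002,-0.0198,0,0,0,4],[-0.002,-0.0198,0,0,0,4],[-0.002,-0.0198,0,0,0,4]]]'
python3 -m handwheel '[[[-0.002,-0.0198,0,0,0,4],[-0.002,-0.0198,0,0,0,4],[-0.002,-0.0198,0,0,0,4],[-0.002,-0.0198,0,0,0,4],[-0.002,-0.0198,0,0,0,4],[-0.002,-0.0198,0,0,0,3],[0,0,0,0,0,0],[0,0,0,0,0,0],[0,0,0,0,0,0]]]'
python3 -c "
from h import *
look(['pager_1','end_plate'],zc=.006)"
```

```text
time: 31.07
tool_pos: [0.473, -0.0225, 0.1794]
tool_rot: [-0.002, 0.811, 0.585, -0.002]
contact_force: [0.3, 0.7, -1.7]
gripper_width: 0.525
grasp_force: 64.5
time: 31.82
tool_pos: [0.462, -0.1399, 0.1805]
tool_rot: [-0.002, 0.68, 0.733, -0.0]
contact_force: [-0.3, 0.5, -0.5]
gripper_width: 0.517
grasp_force: 64.5
wrist tool [ 0.4622 -0.1398  0.1809] [-0.001  0.679  0.734 -0.   ]
pager_1 0.95 [253. 240. 114. 150.] ztop 0.201 [ 462.4 -141.6] [46.1 59.8] 4.6
pager_1 0.8 [281. 116.  61.  75.] ztop 0.043 [457.9 -75.4] [46.  59.3] 4.4
end_plate 0.92 [258.  76. 108.  34.] ztop 0.058 [455.2 -34.8] [79.9 10.3] 4.3
```

```bash
python3 -m handwheel '[[[0,0,-0.04,0,0,0],[0,0,-0.04,0,0,0],[0,0,-0.04,0,0,0],[0,0,-0.03,0,0,0],[0,0,0,0,0,0],[0,0,-0.005,0,0,0],[0,0,-0.003,0,0,0],[0,0,0,0,0,0],[0,0,0,0,0,0]]]'
python3 -m handwheel '[[[0,0,-0.0015,0,0,0],[0,0,0,0,0,0],[0,0,0,0,0,0]]]'
```

```text
time: 32.72
tool_pos: [0.4647, -0.1414, 0.0267]
tool_rot: [0.002, 0.679, 0.734, 0.001]
contact_force: [0.1, 0.1, -1.5]
gripper_width: 0.525
grasp_force: 64.5
time: 32.97
tool_pos: [0.4633, -0.1409, 0.0236]
tool_rot: [0.001, 0.679, 0.734, 0.0]
contact_force: [-0.4, 0.2, -1.2]
gripper_width: 0.52
grasp_force: 64.5
```

```bash
python3 -m handwheel '[[[0,0,-0.002,0,0,0],[0,0,0,0,0,0],[0,0,0,0,0,0],[0,0,0,0,0,0]]]'
python3 -m handwheel '[[[0,0,-0.001,0,0,0],[0,0,0,0,0,0],[0,0,0,0,0,0]]]'
python3 -m handwheel '[[[0,0,0,0,0,0],[0,0,0,0,0,0],[0,0,0,0,0,0],[0,0,0,0,0,0],[0,0,0.02,0,0,0],[0,0,0.04,0,0,0],[0,0,0.04,0,0,0],[0,0,0.04,0,0,0],[0,0,0.02,0,0,0],[0,0,0,0,0,0],[0,0,0,0,0,0]]]' 0.75
python3 -c "
from h import *
look(['pager_1','end_plate'],zc=.006); look(['pager_1','carabiner','fob_cover','bowl'],'side',zc=.006,name='s5.png')"
```

```text
time: 33.3
tool_pos: [0.4636, -0.141, 0.0222]
tool_rot: [0.0, 0.679, 0.734, 0.0]
contact_force: [-2.1, 2.1, 5.5]
gripper_width: 0.525
grasp_force: 65.4
time: 33.55
tool_pos: [0.4636, -0.1409, 0.0221]
tool_rot: [0.0, 0.679, 0.734, -0.0]
contact_force: [-5.6, 5.0, 13.2]
gripper_width: 0.524
grasp_force: 66.2
time: 34.47
tool_pos: [0.4637, -0.1411, 0.1813]
tool_rot: [0.002, 0.679, 0.734, 0.0]
contact_force: [-0.1, -1.0, -0.9]
gripper_width: 0.751
grasp_force: 0.0
wrist tool [ 0.4626 -0.1406  0.1793] [-0.     0.679  0.734 -0.   ]
pager_1 0.96 [280. 110.  60.  78.] ztop 0.043 [457.9 -74.9] [45.9 59.1] 4.4
pager_1 0.59 [286. 194.  53.  68.] ztop 0.043 [ 463.8 -142.6] [46. 59.] 4.6
end_plate 0.78 [257.  72. 110.  37.] ztop 0.058 [455.4 -35.2] [79.7  9.8] 4.6
side tool [ 0.4616 -0.1402  0.1774] [-0.002  0.679  0.734 -0.001]
pager_1 0.9 [232. 275.  34.  36.] ztop 0.044 [457.9 -81.1] [45.6 69.6] 4.3
pager_1 0.74 [244. 115.  83.  76.] ztop 0.067 [577.2 114.4] [541.9 161.1] 89.9
pager_1 0.57 [243. 303.  32.  47.] ztop 0.044 [ 463.3 -144.5] [45.6 60.8] 4.6
pager_1 0.57 [348. 270.  40.  34.] ztop 0.023 [ 660.2 -100.1] [40.2 78.9] 39.0
carabiner 0.6 [350. 266.  38.  38.] ztop 0.023 [668.4 -92.1] [42.9 77.8] 15.1
fob_cover 0.59 [356. 264.  23.  33.] ztop 0.041 [668.6 -94.1] [71.6 40.6] 71.8
bowl 0.72 [326. 236.  88.  78.] ztop 0.059 [669.5 -93.7] [158.2 156.3] 70.3
```

View pics/s5.png

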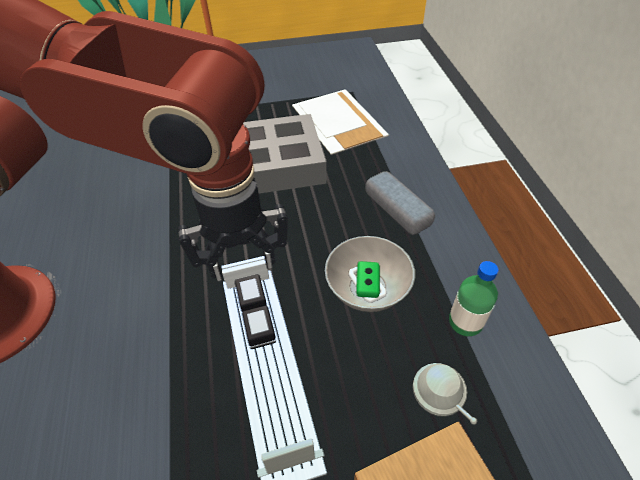

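Both pagers stand on the rack (side picture (250,290), (259,325)), and both items are in the bowl. Next, the bookend.

```bash
python3 -m handwheel '[[[0.0012,-0.0147,0,0,0,6],[0.0012,-0.0147,0,0,0,6],[0.0012,-0.0147,0,0,0,6],[0.0012,-0.0147,0,0,0,6],[0.0012,-0.0147,0,0,0,6],[0.0012,-0.0147,0,0,0,6],[0.0012,-0.0147,0,0,0,6],[0.0012,-0.0147,0,0,0,6],[0.0012,-0.0147,0,0,0,6],[0.0012,-0.0147,0,0,0,6],[0.0012,-0.0147,0,0,0,6],[0.0012,-0.0147,0,0,0,6],[0.0012,-0.0147,0,0,0,6],[0.0012,-0.0147,0,0,0,6],[0.0012,-0.0147,0,0,0,6],[0,0,0,0,0,0],[0,0,0,0,0,0],[0,0,0,0,0,0]]]' 0.6
python3 -c "
from h import *
look(['bookend','bookend_top'],zc=.006,name='w6.png')"
```

```text
time: 36.37
tool_pos: [0.4807, -0.3606, 0.1793]
tool_rot: [-0.0, -0.037, 0.999, 0.001]
contact_force: [0.0, -0.6, -1.1]
gripper_width: 0.603
grasp_force: 0.0
wrist tool [ 0.4807 -0.3604  0.1794] [-0.    -0.038  0.999  0.   ]
bookend 0.77 [302. 169.  14. 116.] ztop 0.075 [ 480.1 -362.4] [69.2  9.3] 3.9
bookend_top 0.65 [305. 170.  10. 114.] ztop 0.075 [ 480.1 -362.6] [69.2  9.4] 4.2
```

View pics/w6.png

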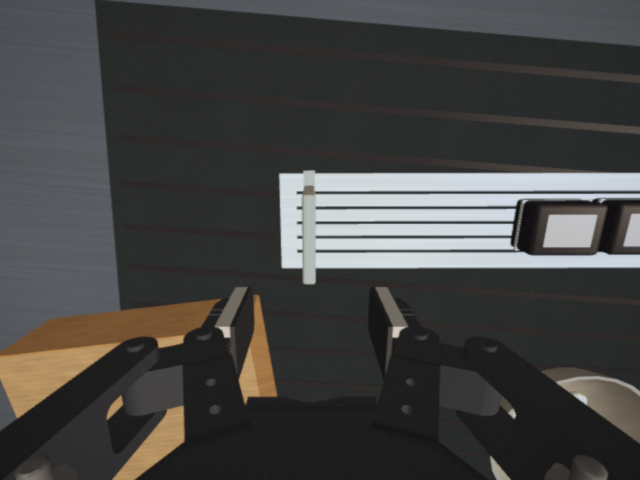

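The bookend top is at (309,227) in the wrist picture; a wooden box is nearby at lower left. I'll check its clearance.

```bash
python3 -c "
from h import *
W=np.load('W_scene.npy'); q=W[175:262,42:165].reshape(-1,3); q=q[(q[:,2]>.03)&(q[:,1]<-.38)]
print(np.round(np.percentile(q,[1,50,99],axis=0),3)); p=q[q[:,2]>.06]; print(cv2.boxPoints(cv2.minAreaRect((p[:,:2]*1000).astype(np.float32))).round())"
```

```text
[[ 0.573 -0.609  0.032]
 [ 0.673 -0.492  0.069]
 [ 0.757 -0.384  0.075]]
[[ 559. -405.]
 [ 601. -625.]
 [ 763. -594.]
 [ 721. -374.]]
```

```bash
python3 -m handwheel '[[[0,-0.0022,0,0,0,0],[0,0,-0.04,0,0,0],[0,0,-0.04,0,0,0],[0,0,-0.03,0,0,0],[0,0,-0.018,0,0,0],[0,0,0,0,0,0],[0,0,0,0,0,0],[0,0,0,0,0,0]]]' 0.6
python3 -m handwheel '[[[0,0,0,0,0,0],[0,0,0,0,0,0],[0,0,0,0,0,0],[0,0,0,0,0,0],[0,0,0,0,0,0],[0,0,0,0,0,0],[0,0,0,0,0,0],[0,0,0,0,0,0]]]' 0
```

```text
time: 37.18
tool_pos: [0.4819, -0.3643, 0.0538]
tool_rot: [0.001, -0.038, 0.999, -0.001]
contact_force: [0.7, -1.0, 1.0]
gripper_width: 0.605
grasp_force: 0.0
time: 37.85
tool_pos: [0.4816, -0.364, 0.0535]
tool_rot: [0.001, -0.038, 0.999, -0.001]
contact_force: [-0.5, 1.2, 6.5]
gripper_width: 0.105
grasp_force: 60.0
```

```bash
python3 -m handwheel '[[[-0.0012,0.016,0,0,0,0],[-0.0012,0.016,0,0,0,0],[-0.0012,0.016,0,0,0,0],[-0.0012,0.016,0,0,0,0],[-0.0012,0.016,0,0,0,0],[-0.0012,0.016,0,0,0,0],[-0.0012,0.016,0,0,0,0],[-0.0012,0.016,0,0,0,0],[-0.0012,0.016,0,0,0,0],[-0.0013,0.016,0,0,0,0],[-0.0008,0.01,0,0,0,0],[0,0,0,0,0,0],[0,0,0,0,0,0]]]'
python3 -m handwheel '[[[-0.0003,0.004,0,0,0,0],[-0.0003,0.004,0,0,0,0],[-0.0003,0.004,0,0,0,0],[-0.0003,0.004,0,0,0,0],[-0.0003,0.004,0,0,0,0],[0,0,0,0,0,0],[0,0,0,0,0,0]]]'
python3 -c "
from h import *
look(['pager_1','end_plate','bookend'],'side',zc=.006)"
```

```text
time: 38.93
tool_pos: [0.4685, -0.1925, 0.0535]
tool_rot: [0.001, -0.039, 0.999, -0.0]
contact_force: [-2.4, 1.2, 8.1]
gripper_width: 0.104
grasp_force: 62.2
time: 39.52
tool_pos: [0.467, -0.1733, 0.0535]
tool_rot: [0.001, -0.039, 0.999, -0.001]
contact_force: [-3.0, 0.6, 9.1]
gripper_width: 0.1
grasp_force: 62.2
side tool [ 0.467  -0.1733  0.0535] [ 0.001 -0.039  0.999 -0.   ]
pager_1 0.64 [244. 319.  24.  10.] ztop 0.044 [ 457.6 -164.9] [58.4 45.5] 78.5
bookend 0.74 [233. 319.  56.  39.] ztop 0.076 [ 467.5 -203.2] [69.2 68.2] 4.6
```

```bash
python3 -m handwheel '[[[-0.0003,0.004,0,0,0,0],[0,0,0,0,0,0],[0,0,0,0,0,0]]]' | sed -n '2p;4p'
python3 -m handwheel '[[[-0.0002,0.003,0,0,0,0],[0,0,0,0,0,0],[0,0,0,0,0,0]]]'| sed -n '2p;4p'
python3 -m handwheel '[[[-0.0002,0.002,0,0,0,0],[0,0,0,0,0,0],[0,0,0,0,0,0]]]'| sed -n '2p;4p'
python3 -m handwheel '[[[-0.0002,0.002,0,0,0,0],[0,0,0,0,0,0],[0,0,0,0,0,0]]]'| sed -n '2p;4p'
python3 -c "
from h import *
look(['pager_1','end_plate','bookend'],'scene',zc=.006)"
```

```text
tool_pos: [0.4667, -0.1696, 0.0535]
contact_force: [-2.5, -0.1, 8.7]
tool_pos: [0.4665, -0.1669, 0.0535]
contact_force: [-2.7, -1.4, 8.0]
tool_pos: [0.4664, -0.165, 0.0535]
contact_force: [-2.5, -1.8, 8.1]
tool_pos: [0.4662, -0.1633, 0.0535]
contact_force: [-2.0, -3.8, 7.2]
scene tool [ 0.4662 -0.1633  0.0535] [ 0.001 -0.039  0.999 -0.002]
pager_1 0.97 [274. 169.  22.  24.] ztop 0.046 [ 466.6 -126.4] [50.4 57.3] 3.6
pager_1 0.96 [291. 173.  32.  19.] ztop 0.046 [460.1 -68.6] [46.5 58.1] 5.5
end_plate 0.58 [319. 165.  14.  36.] ztop 0.061 [457.7 -32.8] [83. 10.] 4.4
end_plate 0.39 [262. 241.  34.  32.] ztop 0.042 [671.4 -91.4] [68.9 40.8] 73.7
end_plate 0.32 [310. 304.  80.  38.] ztop 0.049 [791.5  90.7] [ 59.2 158. ] 23.5
bookend 0.46 [265. 163.   7.  36.] ztop 0.077 [ 481.1 -161. ] [46.5  9.3] 3.6
```

```bash
for k in 1; do python3 -m handwheel '[[[-0.0002,0.002,0,0,0,0],[0,0,0,0,0,0],[0,0,0,0,0,0]]]' | sed -n '2p;4p'
python3 -m handwheel '[[[-0.0002,0.002,0,0,0,0],[0,0,0,0,0,0],[0,0,0,0,0,0]]]'| sed -n '2p;4p'
python3 -m handwheel '[[[-0.0002,0.002,0,0,0,0],[0,0,0,0,0,0],[0,0,0,0,0,0]]]'| sed -n '2p;4p'; done
python3 -c "
from h import *
look(['end_plate'],'scene',zc=.006)"
```

```text
tool_pos: [0.4662, -0.1619, 0.0535]
contact_force: [-1.6, -6.5, 6.0]
tool_pos: [0.4661, -0.1606, 0.0535]
contact_force: [-1.7, -8.7, 4.4]
tool_pos: [0.4659, -0.1592, 0.0535]
contact_force: [0.0, -11.2, 1.6]
scene tool [ 0.4659 -0.1592  0.0535] [ 0.001 -0.039  0.999 -0.004]
end_plate 0.7 [322. 164.  10.  39.] ztop 0.061 [455.6 -29.1] [82.   9.7] 4.7
end_plate 0.45 [266. 169.   9.  30.] ztop 0.077 [ 484.1 -156.8] [36.  10.8] 7.1
```

Squeezed (about 9–11 N, plate yielded about 4 mm). Backing off.

```bash
python3 -m handwheel '[[[0.0004,-0.005,0,0,0,0],[0.0004,-0.005,0,0,0,0],[0.0004,-0.005,0,0,0,0],[0.0003,-0.004,0,0,0,0],[0,0,0,0,0,0],[0,0,0,0,0,0],[0,0,0,0,0,0]]]'
python3 -c "
from h import *
look(['pager_1','end_plate','bookend'],'scene',zc=.006)"
```

```text
time: 42.35
tool_pos: [0.4672, -0.176, 0.0535]
tool_rot: [0.001, -0.039, 0.999, -0.001]
contact_force: [-1.5, -2.2, 8.0]
gripper_width: 0.102
grasp_force: 62.0
scene tool [ 0.4672 -0.1759  0.0535] [ 0.001 -0.039  0.999 -0.001]
pager_1 0.93 [293. 173.  28.  20.] ztop 0.046 [459.8 -68.7] [46.7 58.4] 2.3
pager_1 0.57 [271. 167.  23.  27.] ztop 0.046 [ 465.8 -127.8] [47.7 58.6] 4.4
end_plate 0.71 [322. 166.   9.  36.] ztop 0.061 [458.2 -33.4] [83.2  9.9] 4.6
bookend 0.7 [411. 190.  95. 107.] ztop 0.069 [553.9 294.2] [180.4 215.2] 89.4
bookend 0.59 [260. 166.   9.  34.] ztop 0.077 [ 487.1 -173.2] [32.3 10.2] 6.6
```

```bash
python3 -m handwheel '[[[0,0,0,0,0,0],[0,0,0,0,0,0],[0,0,0,0,0,0],[0,0,0,0,0,0],[0,0,0,0,0,0],[0,0,0.02,0,0,0],[0,0,0.03,0,0,0],[0,0,0.04,0,0,0],[0,0,0.04,0,0,0],[0,0,0,0,0,0],[0,0,0,0,0,0],[0,0,0,0,0,0]]]' 0.5
python3 -c "
from h import *
look(['pager_1','end_plate','bookend','carabiner','fob_cover'],zc=.006,name='w7.png');look(['carabiner','fob_cover','bowl','mints','bell','glasses_case'],'side')"
```

```text
time: 43.55
tool_pos: [0.4662, -0.1752, 0.1814]
tool_rot: [-0.0, -0.038, 0.999, 0.0]
contact_force: [0.1, 0.2, -0.7]
gripper_width: 0.499
grasp_force: 0.0
wrist tool [ 0.4656 -0.1749  0.1802] [-0.001 -0.038  0.999  0.001]
pager_1 0.91 [396. 199.  75.  56.] ztop 0.043 [457.1 -69.4] [45.7 60.5] 4.9
pager_1 0.82 [331. 201.  71.  53.] ztop 0.043 [ 462.1 -129.3] [44.9 59.6] 4.6
pager_1 0.47 [147. 403.  43.  65.] ztop 0.042 [ 595.7 -257.2] [ 24.8 312.6] 65.0
end_plate 0.6 [455. 181.  47. 101.] ztop 0.058 [455.  -35.1] [79.3 11.1] 5.0
bookend 0.58 [302. 171.  18. 114.] ztop 0.075 [ 465.7 -176.2] [69.   9.9] 4.6
carabiner 0.69 [304. 168.  14. 116.] ztop 0.075 [ 465.7 -176.2] [69.   9.9] 4.6
carabiner 0.64 [319. 367. 141.  88.] ztop 0.057 [ 585.9 -121. ] [266.  104.1] 32.8
side tool [ 0.4659 -0.1751  0.1806] [-0.001 -0.038  0.999  0.001]
carabiner 0.78 [347. 267.  42.  35.] ztop 0.024 [668.1 -92.5] [38.  79.5] 20.6
fob_cover 0.61 [357. 261.  22.  35.] ztop 0.041 [668.7 -94.2] [73.1 41.8] 73.4
bowl 0.85 [325. 236.  87.  75.] ztop 0.059 [670.  -93.7] [157.4 158.2] 2.6
bell 0.66 [410. 364.  67.  62.] ztop 0.045 [ 727.3 -305.7] [55.3 56.3] 34.7
glasses_case 0.82 [364. 172.  72.  64.] ztop 0.047 [787.   86.7] [ 62.5 160.4] 22.0
```

View pics/w7.png

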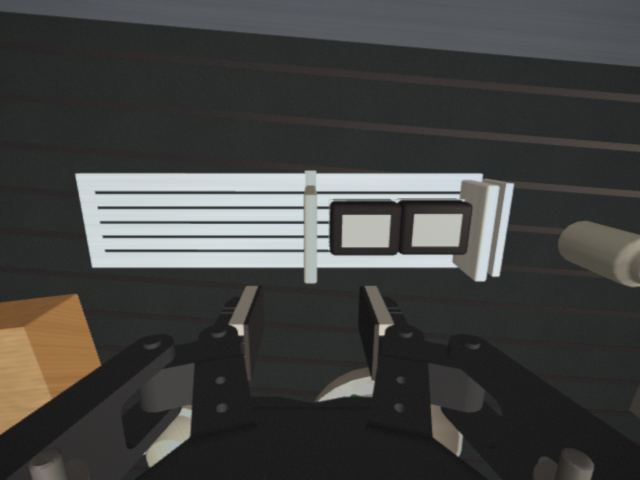

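The row sits tight at the end plate (365–435, 228), with the bookend at (310,228) about 12 mm clear and both items in the bowl. Handing in.

```bash
python3 -c "
from plant import *
print(job_done())"
```

```text
the job is handed in; nothing more can be done
None
```

I handed the job in at about 44 s; the hand-in gave no verdict. Last measurements: the carabiner and fob cover are in the bowl, the two pagers present are racked and squeezed (about 9–11 N), and the bookend stands about 12 mm clear.

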